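# Hold the bench waste can open for a packer and close it softly

### The arm

A 6-joint arm with a two-finger parallel gripper is mounted at the origin on the work surface. World frame = base frame: x ahead of the robot, y to its left, z up, the work surface at z = 0. Lengths are in m, angles in rad, forces in N, time in s.
With the tool pointing down it reaches from about 0.35 to 0.775 m from the base axis. Payload 7.3 kg.
Tool frame: the origin (TCP) lies between the finger pads; the fingertips stand 8 mm ahead of it and the grasp point (between the pads) lies 11 mm behind it (robot.nose_length is the distance from the TCP to the fingertips, in m); z points along the fingers, y is the line along which they close (so a half turn about z gives the same grasp; the last joint's range is limited). The gripper opens to 92 mm and grips with 3 to 60 N. Pads are 19 mm wide; open, the fingers measure 130 mm over their backs; the gripper's body (75 mm by 190 mm) begins 47 mm behind the grasp point.
Start: joints at [1.075, 0.342, 1.524, -0, 1.275, -0.146], TCP at [0.18, 0.493, 0.235] pointing down, gripper open.
Joint ranges: [-2.53, 2.53], [-0.77, 2.02], [0.04, 2.7], [-1, 4.14], [0.28, 2.66], [-3.11, 3.11]. Speed limits (rad/s): [2.57, 2.57, 3.14, 3.14, 3.14, 3.14].

### API

Orientations are given as [roll, pitch, yaw] about the fixed x, y, z axes, in that order (R = Rz(yaw) Ry(pitch) Rx(roll)).
In Python, from cell import robot gives the robot as it stands. The module is installed in compiled form; this text tells all that it offers.
- The arm moves only by the shell command python3 -m jog 'ROWS' [FORCE]. ROWS is JSON, a list that holds one entry, the list of rows, each a list of 5 numbers: the gripper's target within -1 to 1 (fully open at 1, half-way at 0, shut at -1), then the shift along the tool's x, y, z in m, then the turn about the tool's z in rad. A call has 1 to 5 rows; each row is the pose to reach, as a shift and turn from the pose commanded when the call began, along the tool's axes at that moment; what a row does not reach only later rows make up. A row lasts 1/12 s, in which the tool goes at most 41.7 mm and 7.16 degrees, less where a joint would pass 70% of its speed; a pose out of reach is approached as far as the arm can. A call with a gripper value outside its range is refused whole. The fingers move at their own pace and stop on an object; FORCE is the grip in N (left out, the last holds). Time passes only in rows, so rows that repeat a pose let the fingers close. It gives the time, the measured TCP pose, the force, the opening and the grip force at its end, in the units of the state.
- robot.observe(): the state, without advancing time (a new reading comes with each control period).
- robot.read_camera(name): name is "scene" or "side" or "wrist"; returns the picture (480x640x3 uint8, red, green, blue); there is no depth.
- robot.camera_model(name): a dict with "camera_matrix" (3x3 intrinsics, pixels), "position" and "attitude" of the camera in the world; the wrist camera has in their place "mount" (4x4, takes a point from camera to tool coordinates, whose origin is the TCP and whose axes are the flange's). Camera axes: x right, y down, z forward; pixel columns grow to the right and rows downward; lengths in m; the calibration is good to about 2 mm. A picture is of the moment at which its call begins: read the wrist's pose just before it. camera_model takes no time and is no camera call.
- robot.hand_in(): hands the job in; it is judged then, once.
The state is a dict: "time": time; "qpos": joint angles; "qvel": joint speeds; "joint_efforts": joint torques, N m; "tool_pos": TCP position; "tool_rot": TCP orientation; "contact_force": force on the tool from outside, world axes, zero at the start; "torque": the same for the moment, N m; "opening": finger opening in m; "grip_force": force on a finger pad.
Only numpy, scipy, OpenCV 4.12 (cv2) and the standard library are available. Lean on these libraries where they do the work, as an engineer would, in place of code of your own. Each camera call takes 0.05 s, during which the arm holds its last target. There are 200 camera calls.

### The job

A packer with both hands full wants to drop used wipes into the round lever can: press its lever down to the bench with the fingertips until the lid stands right up, keep it up for three seconds, then ease the lever back up so the lid comes down without slamming, and move the hand away. Work the lid only by the lever, do not lift or shove the can, and leave the square can shut and the other things on the bench alone.

Things in the scene. Friction and masses are not known exactly. Their poses are not given: they have to be found in the camera images.
- round_can: The round lever can: loose, upright, grey sheet steel on a rubber foot, 170 mm in diameter, 190 mm high to the rim, 2.8 kg in all, with a hinged steel lid. Origin at the centre of its underside; its x axis points from the lever side (front, -x) to the lid hinge (back, +x), z up. The lever side faces the robot, turned up to 0.5 rad. The only other lever can is square.
- round_lever: The round can's lever: a flat bar out of a slot low in the can's front wall, ending in a paddle with a ribbed black rubber pad 40 mm deep (can's x) by 70 mm wide (its y), 35 to 75 mm in front of the wall. Origin at its pivot on the can's axis, 36 mm up; the pad's centre lies 140 mm off at -x. Its rear end lifts the lid by a push rod; only the lid's weight brings it back up.
- round_pad (a point): Centre of the top of the round can's lever pad: where to press. 44 mm above the bench with the lid shut; it goes down 25 mm, to 19 mm, where the paddle's stop meets the bench and the lid is fully open. Needs 8 to 14 N at first, 3 to 7 N near the bottom, then the bench stops it. The pad tilts 0.18 rad on the way (outer edge lower). The can's wall, 190 mm high, is 55 mm from this point.
- round_hinge (a joint): Angle of the round can's lid, rad: 0 shut on the rim, 1.13 fully open (lever down on the bench). Linked to the lever: 1 mm at the pad turns it 0.045 rad. Undamped: if the lever is let go, the lid falls and slams; it comes down gently only if the lever is followed up slowly (20 mm/s or less at the pad) right to the top.
- round_lid: The round can's steel lid, 178 mm across, slightly domed, 0.16 to 0.26 kg. Origin on the hinge line, 111 mm behind the can's axis, 190 mm above the bench; fully open its front edge is about 370 mm above the bench, swung back away from the lever. Not to be touched by the hand.
- square_can: A loose square-cornered lever can of the same make beside the round one, 150 mm deep by 190 mm wide, 210 mm high, 2.8 kg, with its own lid and lever (pad centre 130 mm in front of its axis, 44 mm high). Origin at the centre of its underside, axes as for the round can. To be left alone.
- square_hinge (a joint): Angle of the square can's lid in rad: 0 shut. To stay shut.
- cleaner: Bystander: loose white cleaner bottle, 60 mm in diameter, 190 mm high. Origin at the centre of its underside.
- tape_roll: Bystander: loose roll of packing tape lying flat, 90 mm outside diameter, 48 mm high, in front of and between the cans. Origin at the centre of its underside.
- carton: Bystander: loose small taped cardboard carton, 130 x 100 x 75 mm (x, y, z). Origin at the centre of its underside.

How it is judged:
By the outcome, as a careful person would: the job done as asked, in the order asked, and still so for the second after the job is handed in, with the robot touching nothing.
It also fails if it takes over 48 s, if anything falls off the work surface, if the arm or the gripper's body presses on something with over 40 N, if the wrist force passes 120 N, or if a joint passes its speed limit or range.

## Working session

There is one attempt and no reset: what is moved stays moved. The work goes in short steps, Python scripts to look and compute and a shell command to move; the robot and the scene stay as the last step left them, time stands still between calls to the robot, and variables do not carry over. Pictures are saved under pics/ and viewed, at most 10 in all, crops included, and the job is handed in when it is done.

```bash
mkdir -p pics
python3 - <<'E'
from cell import robot
import cv2,json
s=robot.observe();print({k:s[k] for k in('time','tool_pos','tool_rot','contact_force','opening')})
for n in('scene','side'):
    cv2.imwrite(f'pics/{n}0.png',robot.read_camera(n)[:,:,::-1]);print(n,robot.camera_model(n))
print(robot.camera_model('wrist'))
E
```

```text
{'time': 0.0, 'tool_pos': array([0.17971979, 0.49285774, 0.23403879]), 'tool_rot': array([-3.14005980e+00, -2.26627683e-04,  2.79176511e+00]), 'contact_force': array([-0.36929507, -0.65906797,  0.41137425]), 'opening': 0.09202443782286623}
scene {'camera_matrix': array([[495.43982674,   0.        , 316.72482334],
       [  0.        , 495.43982674, 236.14706155],
       [  0.        ,   0.        ,   1.        ]]), 'position': array([ 0.51176355, -0.36279144,  1.2538545 ]), 'attitude': array([-2.79889524, -0.00806905, -0.26625753])}
side {'camera_matrix': array([[495.00722523,   0.        , 321.78952195],
       [  0.        , 495.00722523, 247.06814244],
       [  0.        ,   0.        ,   1.        ]]), 'position': array([ 0.50088064, -0.35550594,  1.21203681]), 'attitude': array([-2.81984083,  0.0066828 , -0.33012181])}
{'camera_matrix': array([[382.17782964,   0.        , 319.63070045],
       [  0.        , 382.17782964, 236.47296877],
       [  0.        ,   0.        ,   1.        ]]), 'mount': array([[ 1.85167530e-03, -9.51362714e-01, -3.08067458e-01,
         8.28381430e-02],
       [ 9.99998279e-01,  1.72683755e-03,  6.77849102e-04,
         7.05611288e-06],
       [-1.12897906e-04, -3.08068183e-01,  9.51364274e-01,
        -1.50252048e-01],
       [ 0.00000000e+00,  0.00000000e+00,  0.00000000e+00,
         1.00000000e+00]])}
```

View pics/scene0.png

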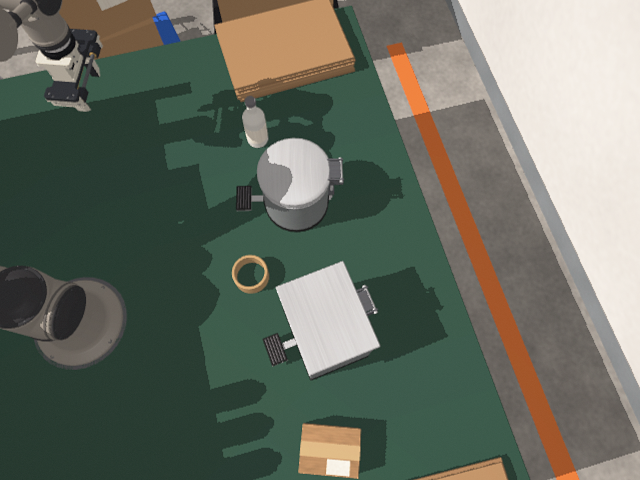

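View pics/side0.png

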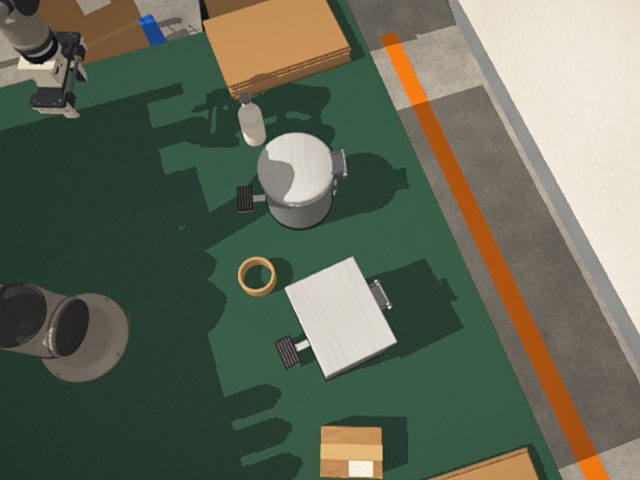

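The scene picture shows the round pad at (244,198), its lid centre at about (293,172), bottle at (255,125) and tape at (250,274). In the side picture the pad is at (245,198), lid centre at about (295,167). The square can's pad is at (275,348).

```bash
cat > h.py <<'E'
from cell import robot
import numpy as np,cv2
from scipy.spatial.transform import Rotation as Ro
def pose(n):
    m=robot.camera_model(n)
    if n!='wrist': return np.array(m['camera_matrix']),Ro.from_euler('xyz',m['attitude']).as_matrix(),np.array(m['position'])
    s=robot.observe();R=Ro.from_euler('xyz',s['tool_rot']).as_matrix();M=np.array(m['mount'])
    return np.array(m['camera_matrix']),R@M[:3,:3],R@M[:3,3]+s['tool_pos']
def ray(P,u): 
    K,R,p=P;return p,R@np.linalg.solve(K,[u[0],u[1],1.])
def onz(P,u,z): p,d=ray(P,u);return p+d*(z-p[2])/d[2]
def proj(P,X): K,R,p=P;c=K@(R.T@(np.array(X)-p));return c[:2]/c[2]
def tri(o):
    A=0;b=0
    for P,u in o:
        p,d=ray(P,u);d=d/np.linalg.norm(d);Q=np.eye(3)-np.outer(d,d);A=A+Q;b=b+Q@p
    return np.linalg.solve(A,b)
E
python3 - <<'E'
from h import *
S,D=pose('scene'),pose('side')
for n,a,b,z in[('pad',(244,198),(245,198),.044),('lid',(293,172),(295,167),.2),('tape',(250,274),(257,276),.048),('bottletop',(250,102),(244,98),.19),('sqpad',(275,348),(287,351),.044),('bar@wall',(263,198),(266,198),.04)]:
    print(n,onz(S,a,z).round(3),onz(D,b,z).round(3),tri([(S,a),(D,b)]).round(3))
E
```

```text
pad [0.476 0.206 0.044] [0.476 0.206 0.044] [0.476 0.202 0.052]
lid [0.607 0.168 0.2  ] [0.608 0.168 0.2  ] [0.603 0.142 0.251]
tape [ 0.446 -0.004  0.048] [ 0.446 -0.005  0.048] [ 0.446 -0.005  0.049]
bottletop [0.552 0.391 0.19 ] [0.55  0.391 0.19 ] [0.554 0.443 0.117]
sqpad [ 0.463 -0.198  0.044] [ 0.461 -0.199  0.044] [ 0.452 -0.164 -0.212]
bar@wall [0.525 0.194 0.04 ] [0.527 0.19  0.04 ] [0.526 0.185 0.055]
```

Pad and lid agree with the text (pad to axis 137 mm vs 140, yaw about -0.28). I'll approach with the fingers shut and the camera side away from the can.

```bash
python3 -m jog '[[[-1,-0.033,-0.017,0,0],[-1,-0.066,-0.034,0,-0.02],[-1,-0.099,-0.051,0,-0.04],[-1,-0.132,-0.068,0,-0.06],[-1,-0.165,-0.085,0,-0.07]]]' 10
python3 -m jog '[[[-1,-0.038,-0.015,0,0],[-1,-0.076,-0.03,0,0],[-1,-0.114,-0.045,0,0],[-1,-0.15,-0.06,0,0],[-1,-0.169,-0.074,0,0]]]'
python3 -m jog '[[[-1,0,0,0,0],[-1,0,0,0,0],[-1,0,0,0,0]]]'
python3 - <<'E'
from h import *
P=pose('wrist')
cv2.imwrite('pics/w1.png',robot.read_camera('wrist')[:,:,::-1]);np.savez('w1',*P)
print(proj(P,(.476,.206,.044)))
E
```

```text
time: 0.52
tool_pos: [0.3064, 0.3553, 0.2345]
tool_rot: [-3.141, -0.0, 2.863]
contact_force: [0.3, 0.2, 0.3]
opening: 0.0631
grip_force: 0.0
time: 0.93
tool_pos: [0.4507, 0.2367, 0.2343]
tool_rot: [-3.141, 0.001, 2.86]
contact_force: [-0.2, 1.2, -0.5]
opening: 0.0303
grip_force: 0.0
time: 1.18
tool_pos: [0.4471, 0.2393, 0.2344]
tool_rot: [-3.141, -0.001, 2.862]
contact_force: [-0.0, 0.6, -0.1]
opening: 0.0098
grip_force: 0.0
[294.02376974 246.21366633]
```

View pics/w1.png

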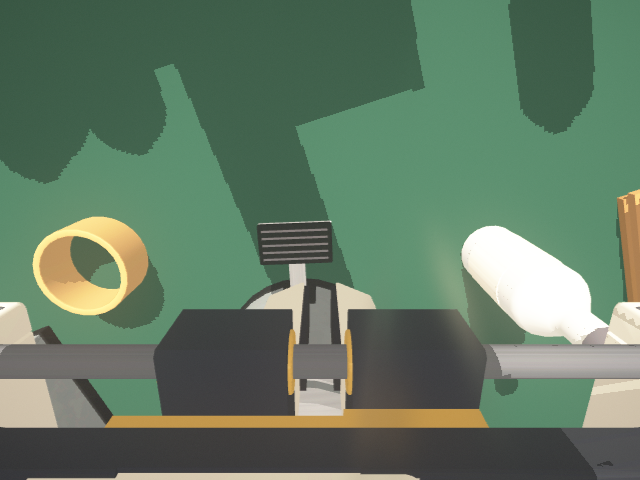

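The wrist view shows the pad with corners (258,223), (331,221), (332,263), (261,265), its bar running to (300,285). The tape is at (95,265) and the bottle on the right.

Run:
```python
from h import *
f=np.load('w1.npz');P=[f[k] for k in f.files]
c=[onz(P,u,.044) for u in[(258,223),(331,221),(332,263),(261,265)]]
for x in c:print(x.round(4))
m=np.mean(c,0);print('ctr',m,[np.linalg.norm(c[i]-c[(i+1)%4]).round(4) for i in range(4)])
e=c[1]-c[0]+c[2]-c[3];d=(c[0]+c[1]-c[2]-c[3]);print('edge-normal yaw',np.arctan2(e[1],e[0])+np.pi/2,np.arctan2(d[1],d[0]))
u=proj(P,m)
print('tri',tri([(P,u),(pose('scene'),(244,198)),(pose('side'),(245,198))]))
s=robot.observe();R=Ro.from_euler('xyz',s['tool_rot']).as_matrix();print('delta tool',R.T@(m-s['tool_pos']),s['tool_pos'])
```

```text
[0.4451 0.1806 0.044 ]
[0.4618 0.2462 0.044 ]
[0.5023 0.236  0.044 ]
[0.4856 0.1699 0.044 ]
ctr [0.47366979 0.20816022 0.044     ] [np.float64(0.0676), np.float64(0.0418), np.float64(0.0682), np.float64(0.0419)]
edge-normal yaw 2.8927500687812153 2.8890304022459183
tri [0.47567296 0.20770672 0.0394396 ]
delta tool [-0.03453857 -0.02297482  0.19054501] [0.44693003 0.2397176  0.23457092]
```

```bash
python3 -m jog '[[[-1,-0.015,-0.012,0,-0.015],[-1,-0.031,-0.023,0,-0.03],[-1,-0.031,-0.023,0.03,-0.03],[-1,-0.031,-0.023,0.06,-0.03],[-1,-0.031,-0.023,0.09,-0.03]]]'
python3 -m jog '[[[-1,0,0,0.025,0],[-1,0,0,0.045,0],[-1,0,0,0.06,0],[-1,0,0,0.068,0],[-1,0,0,0.068,0]]]'
python3 - <<'E'
from h import *
P=pose('wrist')
s=robot.observe();print(s['tool_pos'],s['tool_rot'],s['contact_force'],s['opening'])
R=Ro.from_euler('xyz',s['tool_rot']).as_matrix();print('delta tool',R.T@(np.array([.4742,.208,.044])-s['tool_pos']),robot.nose_length)
cv2.imwrite('pics/w2.png',robot.read_camera('wrist')[:,:,::-1])
E
```

```text
time: 1.65
tool_pos: [0.4707, 0.2095, 0.1443]
tool_rot: [3.14, 0.001, 2.893]
contact_force: [-0.1, 0.3, -1.1]
opening: 0.0008
grip_force: 0.0
time: 2.07
tool_pos: [0.4696, 0.2091, 0.0754]
tool_rot: [-3.14, -0.003, 2.894]
contact_force: [-1.1, -0.9, -1.1]
opening: 0.0006
grip_force: 0.0
[0.46963791 0.20910026 0.07535768] [-3.14018070e+00 -2.80850974e-03  2.89355248e+00] [-1.09101008 -0.88881263 -1.11817283] 0.0005956331869077825
delta tool [-4.78063301e-03  9.76861835e-05  3.13442678e-02] 0.008
```

View pics/w2.png

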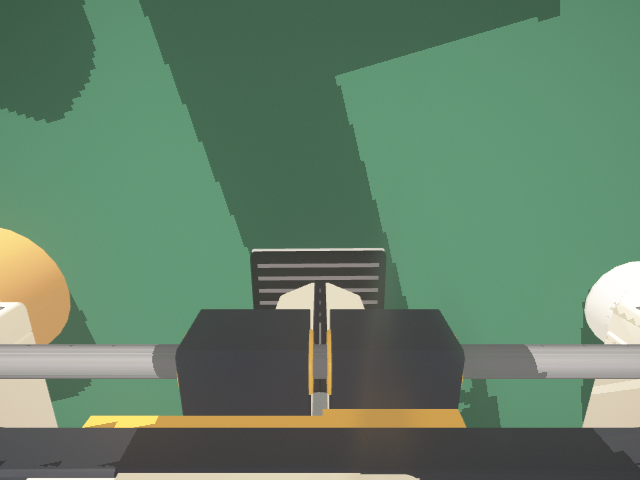

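The pad (columns 252–385) is centred under the shut fingers, with the tips about 23 mm above it.

```bash
python3 -m jog '[[[-1,0,0,0.006,0],[-1,0,0,0.012,0],[-1,0,0,0.016,0],[-1,0,0,0.019,0],[-1,0,0,0.022,0]]]'
python3 -m jog '[[[-1,0,0,0.002,0],[-1,0,0,0.004,0],[-1,0,0,0.006,0],[-1,0,0,0.007,0],[-1,0,0,0.008,0]]]'
```

```text
time: 2.53
tool_pos: [0.4713, 0.2084, 0.0546]
tool_rot: [3.141, 0.0, 2.892]
contact_force: [-0.3, -0.2, -0.3]
opening: 0.0008
grip_force: 0.0
time: 2.95
tool_pos: [0.4712, 0.2084, 0.0478]
tool_rot: [3.141, 0.0, 2.892]
contact_force: [-4.5, -1.0, 12.1]
opening: 0.0009
grip_force: 6.1
```

```bash
python3 -m jog '[[[-1,0,0,0.0015,0],[-1,0,0,0.003,0],[-1,0,0,0.0045,0],[-1,0,0,0.006,0],[-1,0,0,0.0075,0]]]'
python3 -m jog '[[[-1,0,0,0.0015,0],[-1,0,0,0.003,0],[-1,0,0,0.0045,0],[-1,0,0,0.006,0],[-1,0,0,0.0075,0]]]'
python3 -m jog '[[[-1,0,0,0.0015,0],[-1,0,0,0.002,0],[-1,0,0,0.003,0],[-1,0,0,0.004,0],[-1,0,0,0.004,0]]]'
```

```text
time: 3.37
tool_pos: [0.4711, 0.2084, 0.0402]
tool_rot: [3.141, 0.0, 2.892]
contact_force: [-3.5, -0.6, 10.0]
opening: 0.0002
grip_force: 5.2
time: 3.78
tool_pos: [0.4715, 0.2083, 0.0325]
tool_rot: [3.141, 0.001, 2.892]
contact_force: [-2.4, -1.4, 6.8]
opening: 0.0006
grip_force: 3.5
time: 4.2
tool_pos: [0.4719, 0.2083, 0.0286]
tool_rot: [3.141, 0.001, 2.892]
contact_force: [-1.8, -2.6, 9.4]
opening: 0.0008
grip_force: 4.8
```

```bash
python3 -m jog '[[[-1,0,0,0.0005,0],[-1,0,0,0.001,0],[-1,0,0,0.001,0]]]'
python3 -m jog '[[[-1,0,0,0.0005,0],[-1,0,0,0.001,0],[-1,0,0,0.001,0]]]'
```

```text
time: 4.45
tool_pos: [0.4719, 0.2083, 0.0283]
tool_rot: [3.141, 0.002, 2.892]
contact_force: [-3.4, -2.7, 14.3]
opening: 0.0003
grip_force: 7.9
time: 4.7
tool_pos: [0.472, 0.2083, 0.028]
tool_rot: [3.141, 0.002, 2.892]
contact_force: [-6.0, -3.6, 22.2]
opening: 0.0002
grip_force: 11.5
```

```bash
python3 - <<'E'
from h import *
cv2.imwrite('pics/s2.png',cv2.resize(robot.read_camera('scene')[60:300,160:480,::-1],(640,480)))
E
for i in 1 2 3 4 5 6 7 8; do python3 -m jog '[[[-1,0,0,0,0],[-1,0,0,0,0],[-1,0,0,0,0],[-1,0,0,0,0],[-1,0,0,0,0]]]' | egrep 'time|pos|contact'; done
```

```text
time: 5.17
tool_pos: [0.472, 0.2083, 0.028]
contact_force: [-5.9, -3.7, 21.9]
time: 5.58
tool_pos: [0.472, 0.2083, 0.028]
contact_force: [-6.0, -3.6, 21.5]
time: 6.0
tool_pos: [0.472, 0.2083, 0.028]
contact_force: [-5.0, -3.2, 22.8]
time: 6.42
tool_pos: [0.472, 0.2083, 0.028]
contact_force: [-6.1, -2.5, 22.9]
time: 6.83
tool_pos: [0.472, 0.2083, 0.028]
contact_force: [-5.3, -3.5, 22.4]
time: 7.25
tool_pos: [0.472, 0.2083, 0.028]
contact_force: [-5.7, -3.7, 22.1]
time: 7.67
tool_pos: [0.472, 0.2083, 0.028]
contact_force: [-6.3, -4.0, 22.2]
time: 8.08
tool_pos: [0.472, 0.2083, 0.028]
contact_force: [-5.6, -3.4, 22.6]
```

View pics/s2.png

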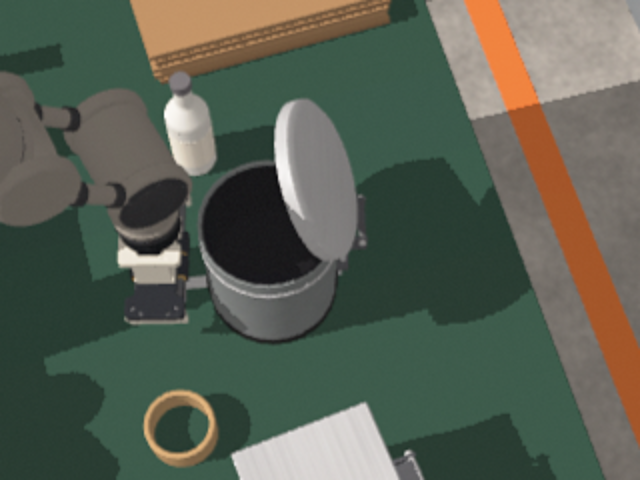

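The lid stands right up (crop, around (315,180)), the can and bystanders are unmoved, and it has been held over 3.4 s. Now I'll ease the lever up at 12 mm/s.

```bash
for i in 1 2 3 4 5; do python3 -m jog '[[[-1,0,0,-0.001,0],[-1,0,0,-0.002,0],[-1,0,0,-0.003,0],[-1,0,0,-0.004,0],[-1,0,0,-0.005,0]]]' | egrep 'time|pos|contact'; done
```

```text
time: 8.5
tool_pos: [0.4716, 0.2083, 0.0311]
contact_force: [-0.4, -1.0, 5.4]
time: 8.92
tool_pos: [0.4713, 0.2084, 0.036]
contact_force: [-1.1, -1.5, 7.7]
time: 9.33
tool_pos: [0.4711, 0.2084, 0.0412]
contact_force: [-1.6, -1.6, 9.2]
time: 9.75
tool_pos: [0.4711, 0.2084, 0.0464]
contact_force: [-3.1, -1.2, 10.8]
time: 10.17
tool_pos: [0.4712, 0.2084, 0.0514]
contact_force: [-2.8, -2.3, 11.5]
```

```bash
for i in 1 2 3; do python3 -m jog '[[[-1,0,0,-0.0005,0],[-1,0,0,-0.001,0],[-1,0,0,-0.0015,0],[-1,0,0,-0.002,0],[-1,0,0,-0.0025,0]]]' | egrep 'time|pos|contact'; done
```

```text
time: 10.58
tool_pos: [0.4709, 0.2084, 0.0528]
contact_force: [0.5, 0.4, 0.6]
time: 11.0
tool_pos: [0.4712, 0.2084, 0.0557]
contact_force: [-0.2, 0.1, 0.3]
time: 11.42
tool_pos: [0.4712, 0.2084, 0.0583]
contact_force: [0.1, -0.6, 0.2]
```

Contact was lost right at the top of the travel (tips at about 44.5 mm), as it should be. Now I'll retreat straight up, then back, and check.

```bash
python3 -m jog '[[[-1,0,0,-0.01,0],[-1,0.005,0,-0.03,0],[-1,0.01,0,-0.06,0],[-1,0.015,0,-0.09,0],[-1,0.02,0,-0.12,0]]]'|egrep 'pos|contact'
python3 -m jog '[[[-1,0,0,-0.035,0],[-1,0.03,0.02,-0.06,0],[-1,0.05,0.05,-0.07,0],[-1,0.06,0.08,-0.07,0],[-1,0.06,0.11,-0.07,0]]]'|egrep 'pos|contact'
python3 -m jog '[[[-1,0,0.02,0,0],[-1,0,0.02,0,0],[-1,0,0.02,0,0],[-1,0,0.02,0,0],[-1,0,0.02,0,0]]]'
python3 - <<'E'
from h import *
a=cv2.imread('pics/scene0.png');b=robot.read_camera('scene')[:,:,::-1]
cv2.imwrite('pics/s3.png',np.hstack([a[80:400,180:420],b[80:400,180:420]]))
E
```

```text
tool_pos: [0.4513, 0.2133, 0.1801]
contact_force: [-0.1, -0.6, -0.1]
tool_pos: [0.4193, 0.3365, 0.251]
contact_force: [0.2, -0.1, -0.1]
time: 12.67
tool_pos: [0.4257, 0.3531, 0.2485]
tool_rot: [-3.141, 0.0, 2.891]
contact_force: [1.0, 0.2, 0.4]
opening: 0.0004
grip_force: 0.0
```

View pics/s3.png

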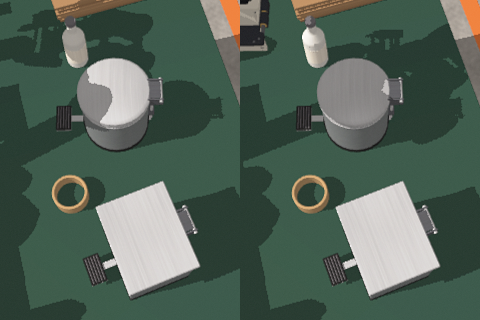

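Comparing before (left) and after (right), the lid is shut, the can hasn't moved, the bystanders are in place, and the hand is clear.

```bash
python3 -c "from cell import robot;print(robot.hand_in())"
```

```text
the job is handed in; nothing more can be done
None
```

The job is handed in: I pressed the round can's lever to the bench, held the lid right up for over 3 s, eased it shut at about 12 mm/s, and moved the hand clear; before and after pictures show neither can nor the bottle and tape roll moved.

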